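Seat the cleaner bottle and take off its push-and-turn safety cap

ROBOT

A 7-joint arm with a two-finger parallel gripper is mounted at the origin on a cart in front of the work surface, level with it; the furniture and walls round the work are solid. World frame = base frame: x ahead of the robot, y to its left, z up, the work surface at z = 0. Lengths are in m, angles in rad, forces in N, time in s.
With the tool pointing down it reaches from about 0.425 to 1.025 m from the base axis. Payload 9.4 kg.
Tool frame: the origin (TCP) lies midway between the tips of the shut fingers; the grasp point (between the pads) lies 19 mm behind it; z points along the fingers, y is the direction in which the jaws open and shut (so a half turn about z gives the same grasp; the last joint's range is limited). The gripper opens to 85 mm and grips with 20 to 120 N. Pads are 22 mm wide; open, the fingers measure 114 mm over their backs; the gripper's body (76 mm by 85 mm) begins 54 mm behind the grasp point. The pads swing forward as they close: fully open they stand 13 mm farther back than shut.
Start: joints at [1.047, 0.599, -0.003, 1.599, 0.002, 0.943, -0.08], TCP at [0.313, -0.654, 0.231] pointing down, gripper open.
Joint ranges: [-2.57, 2.57], [-0.35, 1.97], [-1.29, 1.29], [0.11, 2.56], [-1.05, 4.19], [0.11, 1.86], [-2.63, 2.63]. Speed limits (rad/s): [2.22, 2.22, 3.01, 3.01, 3.14, 3.14, 3.14].

INTERFACE

Orientations are given as a unit quaternion [x, y, z, w].
In Python, from station import bot gives the robot as it stands.
- The arm moves only by the tool carry_out, never from a script. Its argument "series" is a list of rows, each an object of numbers: "gripper": the closure, from -1 (fully open) to 1 (shut); "dx", "dy", "dz": the shift along the tool's x, y, z in mm; "spin": the turn about the tool's z in rad. A call has 1 to 8 rows; each row shifts and turns the commanded pose from where the row before left it, along the tool's axes as they then stand; what a row does not reach is not made up. A row lasts 1/8 s, in which the tool goes at most 62.5 mm and 10.7 degrees, less where a joint would pass 70% of its speed; a pose out of reach is approached as far as the arm can. A call is refused whole if a number of a shift passes 62.5 or a number of a turn 0.188, either way. A call with a gripper value outside its range is refused whole. The fingers move at their own pace and stop on an object; "squeeze" is the grip in N (left out, the last holds). Time passes only in rows, so rows that do not move let the fingers close. It gives the time, the measured TCP pose, the force and the opening at its end, in the units of the state.
- bot.get_state(): the state, without advancing time (a new reading comes with each control period).
- bot.read_camera(name): name is "scene" or "top" or "wrist"; returns a dict with "frame" (384x512x3 uint8, red, green, blue), "fx", "fy", "cx", "cy" (pixels), "k1" (the pictures are not rectified: a ray, as slopes to the right and down, at radius r is drawn at 1 + k1 r^2 times it, then the intrinsics apply), "camera_from_world" (4x4, takes a point from world to camera coordinates). Camera axes: x right, y down, z forward; pixel columns grow to the right and rows downward; lengths in m; the calibration is good to about 2 mm. A picture is of the moment at which its call begins. There is no depth.
- bot.job_done(): hands the job in, once; it reports no verdict.
The state is a dict: "time": time; "joints": joint angles; "joint_vel": joint speeds; "joint_torque": joint torques, N m; "eef_pos": TCP position; "orientation": TCP orientation; "wrist_force": force on the tool from outside, world axes, zero at the start; "ft_torque": the same for the moment, N m; "grip_width": finger opening in m.
Only numpy, scipy, OpenCV 4.12 (cv2) and the standard library are available. Lean on these libraries where they do the work, as an engineer would, in place of code of your own. Each camera call takes 0.05 s, during which the arm holds its last target. There are 200 camera calls.

TASK

The blood counter is due its cleaning cycle: stand the square white cleaner bottle fully home in the square steel holder, then push its red safety cap down and, with it pushed down, turn it anticlockwise (seen from above) until it is released. Lift the cap off and finish holding it still and level in the gripper, straight above the open mouth with a few centimetres of clear air between (the program ends while still holding it), with the bottle still home in the holder. Keep the bottle upright and leave the other things where they stand.

Things in the scene. Friction and masses are not known exactly. Their poses are not given: they have to be found in the camera images.
- cleaner: the cleaner bottle, loose, 0.2 to 0.4 kg: white square body 56x56 mm, 87 high, label with orange band; sloping shoulder and round neck; 136 mm high with its cap. Origin: centre of its underside, z up, x and y square to its sides. The locked cap carries it when lifted by the cap; it fits its holder in any of the four quarter turns.
- mouth (a point): centre of the bottle's open mouth, on the lip of the neck, 126 mm above the bottle's underside; frame parallel to the bottle's
- cap: red ribbed push-and-turn safety cap, nearly round, rigid, 46 mm diameter, 27 high. Origin: centre of its skirt's lower rim, z up. Locked: origin on the bottle's axis, 109 mm above the underside, x along the bottle's x. It is blocked from turning until pushed down 4 mm; then, turned anticlockwise seen from above, it is free to rise from 36 to 85 degrees, where it meets a stop (60 is best).
- liner (a joint): sprung white disc inside the cap that bears on the bottle's lip: 0 with the cap locked, grows as the cap is pushed down, 0.0058 m at the end stop, -0.003 hanging free. The push takes 7 N to start and about 14 N fully down; the pushed cap takes about 0.1 N m to turn.
- holder: the bottle holder, fixed to the worktop: folded steel with a square pocket 60.5 mm wide inside, foot 104x104 mm, walls 3 mm thick to 40 mm above the worktop, then a lip flared outwards at 45 degrees to 47 mm; the wall on its -x side has a cut-out. Origin: centre of its underside, z up, x and y square to the pocket's walls.
- holder_seat (a point): centre of the pocket's floor, 6 mm above the holder's underside: where the centre of the bottle's underside goes; frame parallel to the holder's
- saline: bystander: round reagent bottle, diameter 64, 165 high, white body and blue cap (not the one to open); loose; origin: centre of its underside
- oil_drop: bystander: small brown dropper bottle with black cap, diameter 34, 78 high; loose; origin: centre of its underside
- capillary_vial: bystander: slim white vial with red stopper, diameter 19, 90 high; loose; origin: centre of its underside
- cotton_buds: bystander: clear jar of blue cotton buds, diameter 77, 80 high; loose; origin: centre of its underside
- timer: bystander: white dial timer on a foot, 86 wide, 104 high; loose; origin: centre of its underside

How it is judged:
On the way, in this order (a step that is already met when the one before it is completed fails the run):
1. with the bottle home in the holder, the locked cap is pushed down (by at least 4 mm) (z of cleaner in the frame of holder_seat below 0.004 m and horizontal distance between cleaner and holder_seat below 0.007 m and angle between cleaner's own z axis and vertical below 0.06 rad and value of joint liner above 0.004 m and angle between the x axis of cap and the x axis of cleaner, either way round below 0.3 rad and z of cap in the frame of mouth below -0.015 m), for 0.1 s.
2. with the bottle home, the cap, still on the neck, is turned out of its lock (z of cleaner in the frame of holder_seat below 0.004 m and horizontal distance between cleaner and holder_seat below 0.007 m and angle between cleaner's own z axis and vertical below 0.06 rad and angle between the x axis of cap and the x axis of cleaner, either way round above 0.45 rad and z of cap in the frame of mouth below 0 m), for 0.1 s.
At the end, for the whole second after the job is handed in: Bottle home in the holder (within 4 mm of the floor, 7 mm of centre, 0.06 rad of upright); cap gripped by the fingers, off the bottle, level within 0.3 rad, its lower rim 15 to 120 mm above the mouth and within 30 mm of its axis; both at rest (z of cleaner in the frame of holder_seat below 0.004 m and horizontal distance between cleaner and holder_seat below 0.007 m and angle between cleaner's own z axis and vertical below 0.06 rad and z of cap in the frame of mouth between 0.015 and 0.12 m and horizontal distance between cap and mouth below 0.03 m and angle between cap's own z axis and vertical below 0.3 rad and contact force between the fingers and cap above 1 N and contact force between cap and cleaner below 0.1 N and linear speed of each of cap, cleaner below 0.02 m/s); the arm keeps its last pose, push and grip.
It fails at once if the cleaner bottle is tipped over (more than 0.6 rad) (angle between cleaner's own z axis and vertical above 0.6 rad).
It fails at once if one of the five bystanders is moved by more than 30 mm or tipped over (distance of any of saline, oil_drop, capillary_vial, cotton_buds, timer from where it was at the start of the episode above 0.03 m or angle between any of saline, oil_drop, capillary_vial, cotton_buds, timer's own z axis and vertical above 0.5 rad).
It also fails if it takes over 48 s, if anything falls off the work surface, if the arm or the gripper's body presses on something with over 40 N, if the wrist force passes 120 N, or if a joint passes its speed limit or range.

## Working session

There is one attempt and no reset: what is moved stays moved. The work goes in short steps, Python scripts to look and compute and a tool call to move; the robot and the scene stay as the last step left them, time stands still between calls to the robot, and variables do not carry over. Pictures are saved under pics/ and viewed, about 8 in all and at most 12, crops included, and the job is handed in when it is done.

Besides the shell and the picture viewer there is one more tool, called after "Emit:" in YAML: its name, and indented under it one key for each argument. carry_out: Moves the arm, as the interface text tells. Its arguments: {"type":"object","properties":{"series":{"type":"array","items":{"type":"object","properties":{"gripper":{"type":"number"},"dx":{"type":"number"},"dy":{"type":"number"},"dz":{"type":"number"},"spin":{"type":"number"}}}},"squeeze":{"type":"number"}},"required":["series"]}

```bash
ls; mkdir -p pics; cat > h.py <<'E'
import numpy as np, cv2
from station import bot
def cam(n):
    c=bot.read_camera(n); return c
def save(c,fn): cv2.imwrite('pics/'+fn,cv2.cvtColor(c['frame'],cv2.COLOR_RGB2BGR))
def K(c): return np.array([[c['fx'],0,c['cx']],[0,c['fy'],c['cy']],[0,0,1.]])
def dist(c): return np.array([c['k1'],0,0,0,0.])
def rays(c,px):
    p=cv2.undistortPoints(np.array(px,float).reshape(-1,1,2),K(c),dist(c)).reshape(-1,2)
    T=np.array(c['camera_from_world']);R=T[:3,:3]
    return -R.T@T[:3,3],np.c_[p,np.ones(len(p))]@R
def onz(c,px,z):
    o,d=rays(c,px); return o+d*((z-o[2])/d[:,2])[:,None]
def proj(c,P):
    T=np.array(c['camera_from_world'])
    return cv2.projectPoints(np.array(P,float).reshape(-1,1,3),cv2.Rodrigues(T[:3,:3])[0],T[:3,3],K(c),dist(c))[0].reshape(-1,2)
E
python3 - <<'E'
from h import *
s=bot.get_state()
for k,v in s.items(): print(k,np.round(v,3))
ims=[]
for n in('scene','top'):
    c=cam(n); save(c,n+'0.png'); print(n,c['fx'],c['k1'],np.round(rays(c,[[256,192]]),3).tolist() if 0 else [np.round(x,3) for x in rays(c,[[256,192]])])
E
```

```text
pics
time 0.0
joints [ 1.047  0.6   -0.003  1.6    0.002  0.943 -0.08 ]
joint_vel [-0.001  0.     0.     0.    -0.     0.002 -0.   ]
joint_torque [-0.0000e+00 -7.7645e+01  1.5640e+00 -2.5801e+01  1.2000e-02  9.0000e-03
  0.0000e+00]
eef_pos [ 0.313 -0.653  0.23 ]
orientation [ 0.975  0.222 -0.    -0.001]
wrist_force [-0.026 -0.147  0.504]
ft_torque [ 0.041 -0.01  -0.015]
grip_width 0.085
scene 405.6889932397343 -0.05129375248078385 [array([0.006, 0.42 , 0.912]), array([[ 0.474, -0.474, -0.742]])]
top 365.29645596028627 -0.10323706728843561 [array([ 0.268, -0.059,  1.185]), array([[ 0.217, -0.004, -0.976]])]
```

View pics/scene0.png

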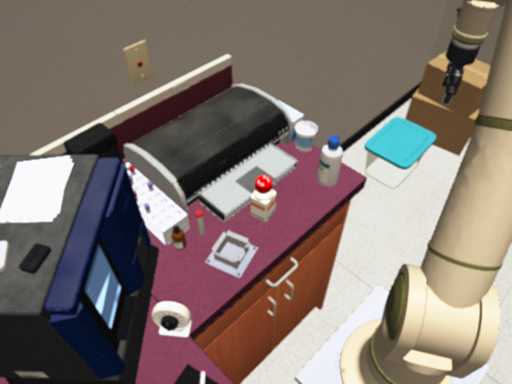

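View pics/top0.png

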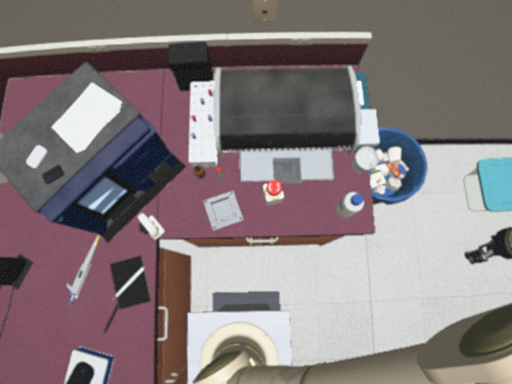

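The scene view shows the bottle with its red cap at (263,190) and the holder at (232,250). In the top view the cap is at (273,188), the holder at (223,210) and the saline at (350,203), between the arm and the bottle.

```bash
python3 - <<'E'
from h import *
ct,cs=cam('top'),cam('scene')
def red(c,box):
    h=cv2.cvtColor(c['frame'],cv2.COLOR_RGB2HSV); x0,y0,x1,y1=box
    f=c['frame'].astype(int)
    m=((f[...,0]>140)&(f[...,1]<80)&(f[...,2]<90)).astype(np.uint8)
    M=np.zeros_like(m);M[y0:y1,x0:x1]=m[y0:y1,x0:x1]
    ys,xs=np.nonzero(M); return [xs.mean(),ys.mean()],(xs.min(),xs.max(),ys.min(),ys.max()),len(xs)
a=red(ct,(255,170,295,205)); b=red(cs,(245,165,280,200)); print(a,b)
o1,d1=rays(ct,[a[0]]);o2,d2=rays(cs,[b[0]]);d1,d2=d1[0],d2[0]
t=np.linalg.lstsq(np.c_[d1,-d2],o2-o1,rcond=None)[0]
print('tri',o1+d1*t[0],o2+d2*t[1]); print('top z.13',onz(ct,[a[0]],.13),'scene z.125',onz(cs,[b[0]],.125))
for n,p,z in(('holder foot',[[223,210]],.02),('saline',[[354,201]],.165),('oil',[[199,171]],.078),('vial',[[219,169]],.09),('jar',[[366,159]],.08),('timer',[[150,225]],.05)): print(n,onz(ct,p,z).round(3))
# holder: light grey mask
f=ct['frame'].astype(int); m=((f.min(2)>115)&(f.max(2)-f.min(2)<45)).astype(np.uint8)
M=np.zeros_like(m);M[186:234,198:248]=m[186:234,198:248]
pts=np.argwhere(M)[:,::-1].astype(np.float32)
w=onz(ct,pts,.003)[:,:2].astype(np.float32)
r=cv2.minAreaRect(w); print(r,len(pts), cv2.minAreaRect(pts))
big=cv2.resize(ct['frame'][140:250,180:380],None,fx=4,fy=4,interpolation=cv2.INTER_CUBIC)
cv2.imwrite('pics/crop.png',cv2.cvtColor(big,cv2.COLOR_RGB2BGR))
E
```

```text
([np.float64(274.625), np.float64(192.0)], (np.int64(269), np.int64(281), np.int64(185), np.int64(194)), 16) ([np.float64(263.37704918032784), np.float64(182.84426229508196)], (np.int64(255), np.int64(276), np.int64(176), np.int64(199)), 122)
tri [ 0.49939972 -0.11826904  0.13591559] [ 0.5090353  -0.11170749  0.13767497]
top z.13 [[ 0.50070579 -0.11860082  0.13      ]] scene z.125 [[ 0.51727298 -0.12040585  0.125     ]]
holder foot [[0.469 0.044 0.02 ]]
saline [[ 0.461 -0.343  0.165]]
oil [[0.586 0.115 0.078]]
vial [[0.587 0.05  0.09 ]]
jar [[ 0.612 -0.418  0.08 ]]
timer [[0.421 0.273 0.05 ]]
((0.4726376235485077, 0.0467960387468338), (0.10974539071321487, 0.1100887656211853), 17.563657760620117) 1089 ((222.6999969482422, 210.10000610351562), (32.88768768310547, 33.520145416259766), 71.56505584716797)
```

View pics/crop.png

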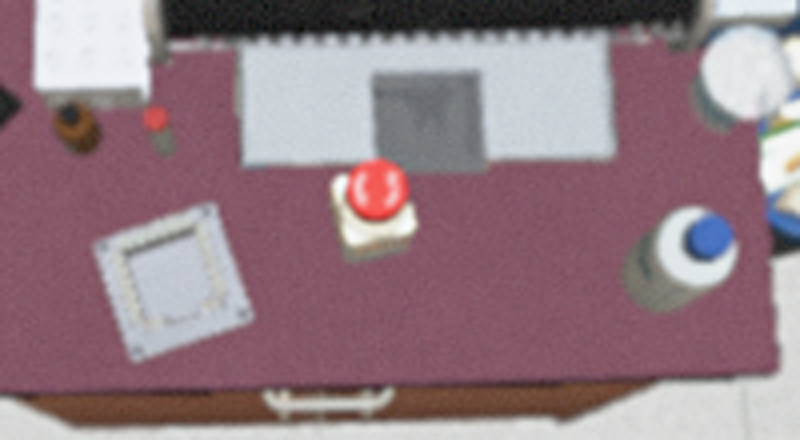

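The crop shows the cap centred at about (378,188) and the body with its edges turned about 15°. The holder foot is turned about 18°. I'll move over the bottle now and take a close look.

Emit:
carry_out:
  series:
    - {"dx": 40,"dy": -39,"dz": -8,"gripper": -1}
    - {"dx": 40,"dy": -39,"dz": -8}
    - {"dx": 40,"dy": -39,"dz": -8}
    - {"dx": 40,"dy": -39,"dz": -8}
    - {"dx": 40,"dy": -39,"dz": -8}
    - {"dx": 40,"dy": -39,"dz": -8}
    - {"dx": 40,"dy": -39,"dz": -8}
    - {"dx": 40,"dy": -39,"dz": -8}

```text
invalid input at $.series[0]: expected keys gripper, dx, dy, dz, spin
```

Emit:
carry_out:
  series:
    - {"dx": 20,"dy": -39,"dz": 0,"spin": 0.18}
    - {"dx": 30,"dy": -39,"dz": 0}
    - {"dx": 0,"dy": 0,"dz": 0}
    - {"dx": 0,"dy": 0,"dz": 0}

```text
invalid input at $.series[0]: expected keys gripper, dx, dy, dz, spin
```

```bash
python3 - <<'E'
from h import *
s=bot.get_state(); print(s['eef_pos'],s['orientation'],s['joints'].round(2) if hasattr(s['joints'],'round') else s['joints'])
c=cam('wrist'); save(c,'w1.png'); o,d=rays(c,[[256,192]]); print(o,d,c['fx'],c['k1'])
print(proj(c,[[.513,-.118,.136],[.47,.045,.047]]))
E
```

```text
[ 0.31313741 -0.65356412  0.23072067] [ 9.75143658e-01  2.21572985e-01 -1.54514383e-04 -4.83659804e-04] [ 1.05  0.6  -0.    1.6   0.    0.94 -0.08]
[ 0.37866733 -0.62265367  0.3729398 ] [[-0.27093884 -0.12147817 -0.95500577]] 305.69625820160763 -0.052023908038798396
[[204.75468783 135.56956888]
 [-53.59581294 -60.07769734]]
```

View pics/w1.png

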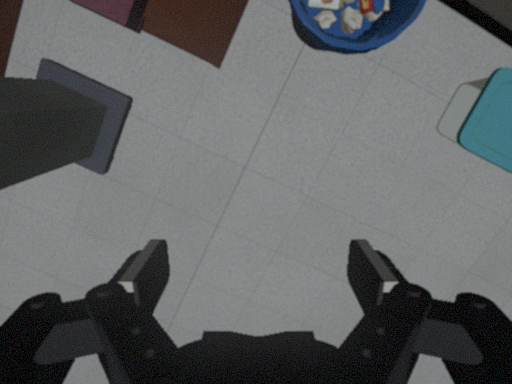

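The wrist picture shows only the floor, because every row needs all five keys and no move was made. I'll resend the move.

Emit:
carry_out:
  series:
    - {"dx": 40,"dy": -39,"dz": -8,"gripper": -1,"spin": 0}
    - {"dx": 40,"dy": -39,"dz": -8,"gripper": -1,"spin": 0}
    - {"dx": 40,"dy": -39,"dz": -8,"gripper": -1,"spin": 0}
    - {"dx": 40,"dy": -39,"dz": -8,"gripper": -1,"spin": 0}
    - {"dx": 40,"dy": -39,"dz": -8,"gripper": -1,"spin": 0}
    - {"dx": 40,"dy": -39,"dz": -8,"gripper": -1,"spin": 0}
    - {"dx": 40,"dy": -39,"dz": -8,"gripper": -1,"spin": 0}
    - {"dx": 40,"dy": -39,"dz": -8,"gripper": -1,"spin": 0}

```text
time: 1.25
eef_pos: [0.4674, -0.2325, 0.2957]
orientation: [0.975, 0.222, 0.0, 0.0]
wrist_force: [0.5, -0.4, 0.7]
grip_width: 0.0857
```

Emit:
carry_out:
  series:
    - {"dx": 10,"dy": -39,"dz": 0,"gripper": -1,"spin": 0.18}
    - {"dx": 10,"dy": -39,"dz": 0,"gripper": -1,"spin": 0}
    - {"dx": 0,"dy": 0,"dz": 0,"gripper": -1,"spin": 0}
    - {"dx": 0,"dy": 0,"dz": 0,"gripper": -1,"spin": 0}

```text
time: 1.75
eef_pos: [0.4587, -0.1549, 0.2954]
orientation: [0.991, 0.133, 0.0, 0.0]
wrist_force: [-0.5, -0.0, -0.8]
grip_width: 0.0854
```

```bash
python3 - <<'E'
from h import *
s=bot.get_state(); print(s['time'],s['eef_pos'],s['orientation'],np.round(s['joints'],2))
c=cam('wrist'); save(c,'w2.png'); o,d=rays(c,[[256,192]]); print(o,d)
print(proj(c,[[.513,-.118,.136],[.47,.045,.047]]))
E
```

```text
1.75 [ 0.45865327 -0.15492209  0.29542232] [9.91104679e-01 1.33084316e-01 1.39838525e-04 2.46266173e-04] [ 0.27  0.23 -0.07  2.06  0.02  0.85 -1.12]
[ 0.52861288 -0.13601044  0.43764107] [[-0.28777217 -0.07223486 -0.95507598]]
[[235.45314382 108.98084964]
 [106.38416187 106.35887841]]
```

View pics/w2.png

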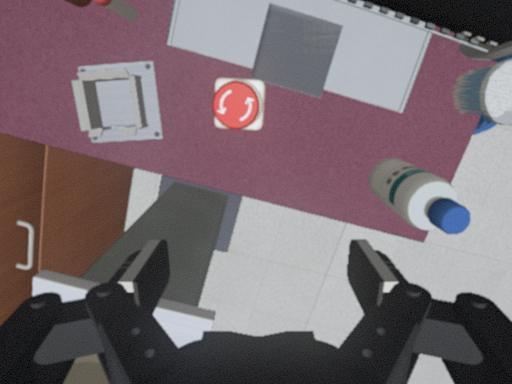

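The wrist view shows the cap at (236,106) on a square body that lies nearly square to the tool. The holder is at (120,102), turned about 3° relative to the tool. The saline is at (420,195).

```bash
cat >> h.py <<'E'
def ang(a): return (np.degrees(a)+45)%90-45
def rect(c,mask,z):
    cn=max(cv2.findContours(mask,cv2.RETR_EXTERNAL,cv2.CHAIN_APPROX_NONE)[0],key=cv2.contourArea)
    w=onz(c,cn.reshape(-1,2),z)[:,:2]
    r=cv2.minAreaRect((w*1000).astype(np.float32)); return np.round(r[0],1),np.round(r[1],1),round((r[2]+45)%90-45,1)
def box(m,b):
    M=np.zeros(m.shape,np.uint8);M[b[1]:b[3],b[0]:b[2]]=m[b[1]:b[3],b[0]:b[2]];return M
def masks(c):
    f=c['frame'].astype(int); lo,hi=f.min(2),f.max(2)
    red=(f[...,0]>130)&(f[...,0]-f[...,1]>80)&(f[...,0]-f[...,2]>70)
    light=(lo>105)&(hi-lo<60)
    purp=(f[...,0]-f[...,1]>25)&~red
    return red,light,purp
E
python3 - <<'E'
from h import *
c=cam('wrist'); red,light,purp=masks(c)
print('cap top',rect(c,box(red,(200,70,280,140)),.134))
cl=lambda m:cv2.morphologyEx(m,cv2.MORPH_CLOSE,np.ones((5,5)))
np_=lambda b:cl(box(~purp,b))
for z in(.087,): print('body',rect(c,np_((205,70,273,137)),z))
print('foot',rect(c,np_((65,52,168,150)),.004))
vis=(~purp*255).astype(np.uint8)[40:160,50:290]
f=c['frame'][40:160,50:290]
cv2.imwrite('pics/c2.png',cv2.resize(np.hstack([cv2.cvtColor(f,cv2.COLOR_RGB2BGR)]),None,fx=3.3,fy=3.3,interpolation=cv2.INTER_CUBIC))
E
```

```text
cap top (array([ 516.3, -117.3]), array([42.5, 42.7]), -32.0)
body (array([ 522.2, -119.4]), array([65.9, 65. ]), 11.5)
foot (array([471.5,  51.9]), array([106.4, 119.8]), 18.2)
```

View pics/c2.png

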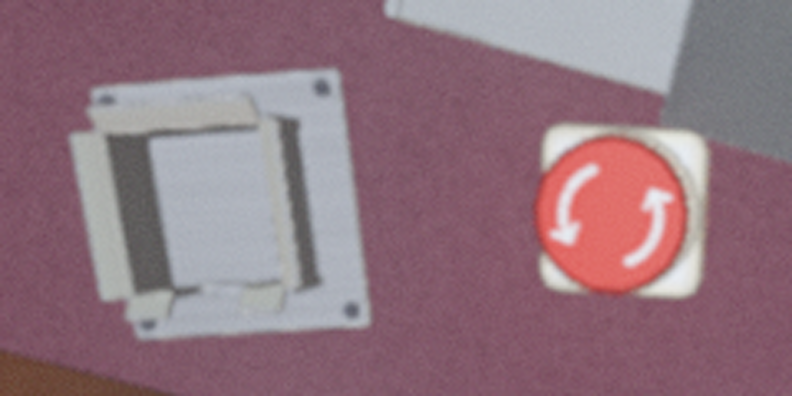

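The enlarged crop shows the foot corners at (342,70), (370,325), (138,338) and (92,88). The body corners are at (543,125), (710,132), (697,298) and (543,292), and the cap centre is at (612,214).

```bash
python3 - <<'E'
from h import *
c=cam('wrist')
P=lambda q:np.array(q)/3.3+[50,40]-.35
def quad(n,q,z):
    w=onz(c,P(q),z)[:,:2]*1000; e=np.roll(w,-1,0)-w
    print(n,w.mean(0).round(1),np.linalg.norm(e,axis=1).round(1),ang(np.arctan2(e[:,1],e[:,0])).round(1))
quad('body',[(543,125),(710,132),(697,298),(543,292)],.085)
quad('foot',[(342,70),(370,325),(138,338),(92,88)],.004)
quad('holes',[(322,88),(352,310),(148,323),(107,100)],.004)
s=bot.get_state();q=s['orientation'];print('tool yaw',np.degrees(2*np.arctan2(q[1],q[0])),s['eef_pos'])
red,light,purp=masks(c)
print('body',rect(c,cv2.morphologyEx(box(light,(208,74,273,135)),cv2.MORPH_OPEN,np.ones((3,3))),.085))
m=cv2.morphologyEx(box(~purp,(65,52,168,150)),cv2.MORPH_OPEN,np.ones((3,3)))
# right and bottom foot edges by line fit
xs=[(m[y].nonzero()[0].max(),y) for y in range(70,130)]; ys=[(x,m[:,x].nonzero()[0].max()) for x in range(100,150)]
for p in(xs,ys):
    w=onz(c,p,.004)[:,:2]*1000; l=cv2.fitLine(w.astype(np.float32),cv2.DIST_HUBER,0,.01,.01).ravel(); print('edge',l.round(2),ang(np.arctan2(l[1],l[0])))
E
```

```text
body [ 516.1 -117.7] [55.4 54.8 53.2 54.9] [12.7 10.8 12.9 13.1]
foot [473.5  45.3] [103.2 103.2 103.3 105.1] [16.9 17.9 18.  17.8]
holes [473.5  46.5] [90.1 90.5 92.  90.5] [18.2 18.2 18.2 17. ]
tool yaw 15.186648481439248 [ 0.45849176 -0.1555667   0.29518361]
body (array([ 519.1, -121.7]), array([60.6, 65.1]), 15.2)
edge [ 9.5000e-01  3.0000e-01  4.9056e+02 -3.8900e+00] 17.72779
edge [ 3.2000e-01 -9.5000e-01  4.2458e+02  2.6640e+01] 18.37078
```

The measurements agree with the sizes given: bottle at (516,-117.5) turned 12.5°, holder at (473.5,46) turned 17.8°. Next is the descent and grip on the cap.

Emit:
carry_out:
  series:
    - {"dx": 33,"dy": -11,"dz": 30,"gripper": -1,"spin": 0}
    - {"dx": 33,"dy": -10.5,"dz": 40,"gripper": -1,"spin": 0}
    - {"dx": 0,"dy": 0,"dz": 40,"gripper": -1,"spin": 0}
    - {"dx": 0,"dy": 0,"dz": 35,"gripper": -1,"spin": 0}
    - {"dx": 0,"dy": 0,"dz": 25,"gripper": -1,"spin": 0}
    - {"dx": 0,"dy": 0,"dz": 12,"gripper": -1,"spin": 0}
    - {"dx": 0,"dy": 0,"dz": 7,"gripper": -1,"spin": 0}
    - {"dx": 0,"dy": 0,"dz": 0,"gripper": -1,"spin": 0}

```text
time: 2.9
eef_pos: [0.5167, -0.1166, 0.1064]
orientation: [0.991, 0.133, 0.0, 0.0]
wrist_force: [0.6, -0.4, 0.3]
grip_width: 0.0854
```

Emit:
carry_out:
  series:
    - {"dx": 0,"dy": 0,"dz": 0,"gripper": 1,"spin": 0}
    - {"dx": 0,"dy": 0,"dz": 0,"gripper": 1,"spin": 0}
    - {"dx": 0,"dy": 0,"dz": 0,"gripper": 1,"spin": 0}
    - {"dx": 0,"dy": 0,"dz": 0,"gripper": 1,"spin": 0}
    - {"dx": 0,"dy": 0,"dz": 0,"gripper": 1,"spin": 0}
    - {"dx": 0,"dy": 0,"dz": 0,"gripper": 1,"spin": 0}
  squeeze: 60

```text
time: 3.65
eef_pos: [0.5169, -0.1166, 0.1071]
orientation: [0.991, 0.133, 0.001, 0.0]
wrist_force: [-0.5, -0.7, 6.7]
grip_width: 0.0446
```

Emit:
carry_out:
  series:
    - {"dx": 0,"dy": 0,"dz": -10,"gripper": 1,"spin": 0}
    - {"dx": 0,"dy": 0,"dz": -25,"gripper": 1,"spin": 0}
    - {"dx": 0,"dy": 0,"dz": -30,"gripper": 1,"spin": 0}
    - {"dx": 0,"dy": 0,"dz": -15,"gripper": 1,"spin": 0}
    - {"dx": 0,"dy": 0,"dz": 0,"gripper": 1,"spin": 0}

```text
time: 4.28
eef_pos: [0.5169, -0.1164, 0.1871]
orientation: [0.991, 0.133, 0.001, 0.0]
wrist_force: [-0.1, -0.0, -3.7]
grip_width: 0.0446
```

Emit:
carry_out:
  series:
    - {"dx": 0,"dy": -25,"dz": 0,"gripper": 1,"spin": 0}
    - {"dx": 1,"dy": -35,"dz": 0,"gripper": 1,"spin": 0}
    - {"dx": 0,"dy": -35,"dz": 0,"gripper": 1,"spin": 0}
    - {"dx": 0,"dy": -35,"dz": 0,"gripper": 1,"spin": 0}
    - {"dx": 0,"dy": -25,"dz": 0,"gripper": 1,"spin": 0}
    - {"dx": 0,"dy": -13,"dz": 0,"gripper": 1,"spin": -0.046}
    - {"dx": 0,"dy": 0,"dz": 0,"gripper": 1,"spin": -0.046}
    - {"dx": 0,"dy": 0,"dz": 0,"gripper": 1,"spin": 0}

```text
time: 5.28
eef_pos: [0.4734, 0.0449, 0.186]
orientation: [0.984, 0.178, -0.0, 0.0]
wrist_force: [0.1, -0.0, -3.8]
grip_width: 0.0444
```

```bash
python3 - <<'E'
from h import *
s=bot.get_state();q=s['orientation'];print(s['time'],s['eef_pos'],np.degrees(2*np.arctan2(q[1],q[0])),s['wrist_force'],s['grip_width'])
cw=cam('wrist'); f=cw['frame']
ct=cam('top'); cs=cam('scene')
g=proj(cs,[[.4735,.046,.1]])[0].astype(int); t=proj(ct,[[.4735,.046,.1]])[0].astype(int); print(g,t)
cr=lambda c,p:cv2.resize(c['frame'][p[1]-45:p[1]+45,p[0]-55:p[0]+55],(366,300),interpolation=cv2.INTER_CUBIC)
big=np.hstack([cv2.resize(f,(400,300)),cr(cs,g)])
cv2.imwrite('pics/h1.png',cv2.cvtColor(big,cv2.COLOR_RGB2BGR))
E
```

```text
5.275 [0.47336052 0.04491832 0.18599358] 20.548052971663022 [ 0.07314905 -0.03529154 -3.7566735 ] 0.04444169942410984
[229 233] [220 204]
```

View pics/h1.png

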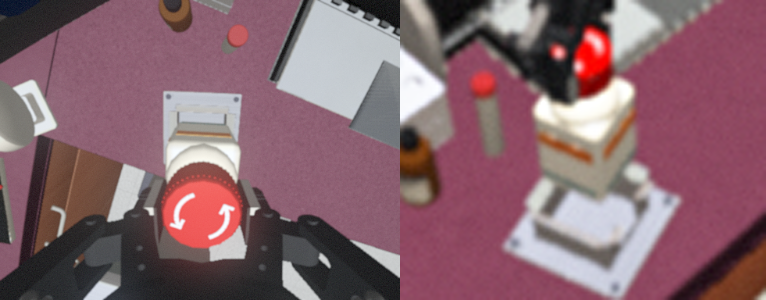

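The bottle hangs straight from the cap over the holder. The wrist view shows the bottle's front side and the holder's foot behind it. I'll enlarge that part to check the alignment.

```bash
python3 - <<'E'
from h import *
cw=cam('wrist'); np.save('cw.npy',cw,allow_pickle=True)
f=cw['frame'][105:225,190:330]
cv2.imwrite('pics/h2.png',cv2.cvtColor(cv2.resize(f,None,fx=5,fy=5,interpolation=cv2.INTER_CUBIC),cv2.COLOR_RGB2BGR))
s=bot.get_state();p=s['eef_pos']
# predicted positions in crop
C=np.array([.4735,.046]);
def sq(c,yaw,h,z): 
    a=np.radians(yaw);R=np.array([[np.cos(a),-np.sin(a)],[np.sin(a),np.cos(a)]])
    return np.c_[c+np.array([[h,h],[h,-h]])@R.T,[z,z]]
show=lambda n,P:print(n,((proj(cw,P)-[190,105])*5+2).round(0).tolist())
show('foot front',sq(C,17.8,.052,.004)); show('lip front',sq(C,17.8,.03325,.043))
show('bottle bottom front',sq(p[:2],17.8,.028,p[2]-.107)); show('shoulder',sq(p[:2],17.8,.028,p[2]-.107+.087))
E
```

```text
foot front [[97.0, 55.0], [597.0, 78.0]]
lip front [[165.0, 174.0], [521.0, 190.0]]
bottle bottom front [[177.0, 238.0], [517.0, 254.0]]
shoulder [[95.0, 375.0], [603.0, 397.0]]
```

View pics/h2.png

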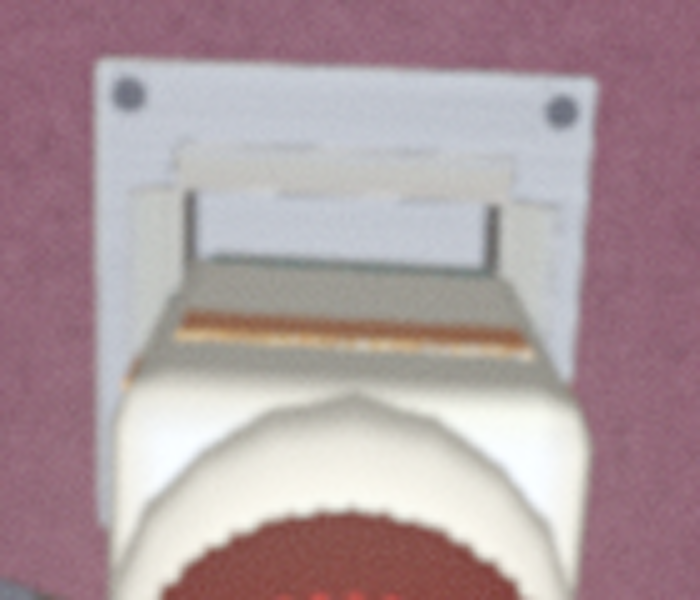

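The foot's front edge is where my estimate put it, to about 1 mm, and the yaw matches. The bottle's lower front edge shows about 3 mm nearer than predicted, a slight tilt of about 0.03 rad in the grip. The flared lip can take that up, so I'll shift 1.5 mm and lower it in stages.

Emit:
carry_out:
  series:
    - {"dx": 1.5,"dy": -0.5,"dz": 15,"gripper": 1,"spin": 0}
    - {"dx": 0,"dy": 0,"dz": 15,"gripper": 1,"spin": 0}
    - {"dx": 0,"dy": 0,"dz": 8,"gripper": 1,"spin": 0}
    - {"dx": 0,"dy": 0,"dz": 6,"gripper": 1,"spin": 0}
    - {"dx": 0,"dy": 0,"dz": 6,"gripper": 1,"spin": 0}
    - {"dx": 0,"dy": 0,"dz": 0,"gripper": 1,"spin": 0}

```text
time: 6.22
eef_pos: [0.4743, 0.047, 0.136]
orientation: [0.984, 0.178, -0.0, 0.0]
wrist_force: [-0.6, -0.0, -2.8]
grip_width: 0.0447
```

Emit:
carry_out:
  series:
    - {"dx": 0,"dy": 0,"dz": 7,"gripper": 1,"spin": 0}
    - {"dx": 0,"dy": 0,"dz": 6,"gripper": 1,"spin": 0}
    - {"dx": 0,"dy": 0,"dz": 4,"gripper": 1,"spin": 0}
    - {"dx": 0,"dy": 0,"dz": 3,"gripper": 1,"spin": 0}
    - {"dx": 0,"dy": 0,"dz": 0,"gripper": 1,"spin": 0}

```text
time: 6.85
eef_pos: [0.4744, 0.047, 0.116]
orientation: [0.984, 0.178, -0.0, 0.0]
wrist_force: [-0.8, 0.7, -2.8]
grip_width: 0.0445
```

Emit:
carry_out:
  series:
    - {"dx": 0,"dy": 0,"dz": 2,"gripper": 1,"spin": 0}
    - {"dx": 0,"dy": 0,"dz": 2,"gripper": 1,"spin": 0}
    - {"dx": 0,"dy": 0,"dz": 0,"gripper": 1,"spin": 0}

```text
time: 7.22
eef_pos: [0.4746, 0.0471, 0.1126]
orientation: [0.984, 0.178, 0.0, 0.0]
wrist_force: [-0.6, 0.3, 6.8]
grip_width: 0.0444
```

```bash
python3 - <<'E'
from h import *
s=bot.get_state();print(s['eef_pos'],s['wrist_force'],s['ft_torque'])
cw=cam('wrist'); cs=cam('scene')
f=cv2.resize(cw['frame'][80:230,170:350],(480,400),interpolation=cv2.INTER_CUBIC)
g=cv2.resize(cs['frame'][190:290,180:255],(300,400),interpolation=cv2.INTER_CUBIC)
cv2.imwrite('pics/h3.png',cv2.cvtColor(np.hstack([f,g]),cv2.COLOR_RGB2BGR))
E
```

```text
[0.47462245 0.04705398 0.11262259] [-0.55669517  0.26548914  6.76950119] [-0.03367482  0.37336479  0.03146839]
```

View pics/h3.png

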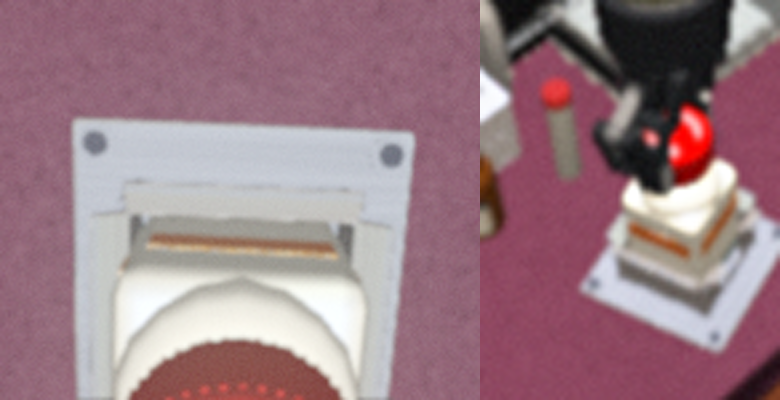

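The bottle sits in the pocket, parallel to its walls, and contact came at the expected height of 0.113. Next I push the cap down.

Emit:
carry_out:
  series:
    - {"dx": 0,"dy": 0,"dz": 2,"gripper": 1,"spin": 0}
    - {"dx": 0,"dy": 0,"dz": 2,"gripper": 1,"spin": 0}
    - {"dx": 0,"dy": 0,"dz": 1,"gripper": 1,"spin": 0}
    - {"dx": 0,"dy": 0,"dz": 0,"gripper": 1,"spin": 0}
  squeeze: 80

```text
time: 7.82
eef_pos: [0.4747, 0.047, 0.1081]
orientation: [0.984, 0.178, 0.0, 0.0]
wrist_force: [-1.9, -0.2, 14.2]
grip_width: 0.0443
```

Emit:
carry_out:
  series:
    - {"dx": 0,"dy": 0,"dz": 1.5,"gripper": 1,"spin": 0}
    - {"dx": 0,"dy": 0,"dz": 0,"gripper": 1,"spin": 0}

```text
time: 8.07
eef_pos: [0.4747, 0.047, 0.1071]
orientation: [0.984, 0.178, 0.001, 0.0]
wrist_force: [-4.9, -0.9, 21.3]
grip_width: 0.0442
```

Emit:
carry_out:
  series:
    - {"dx": 0,"dy": 0,"dz": 0,"gripper": 1,"spin": -0.15}
    - {"dx": 0,"dy": 0,"dz": 0,"gripper": 1,"spin": -0.15}
    - {"dx": 0,"dy": 0,"dz": 0,"gripper": 1,"spin": -0.15}
    - {"dx": 0,"dy": 0,"dz": 0,"gripper": 1,"spin": -0.15}
    - {"dx": 0,"dy": 0,"dz": 0,"gripper": 1,"spin": -0.15}
    - {"dx": 0,"dy": 0,"dz": 0,"gripper": 1,"spin": -0.15}
    - {"dx": 0,"dy": 0,"dz": 0,"gripper": 1,"spin": -0.15}
    - {"dx": 0,"dy": 0,"dz": 0,"gripper": 1,"spin": 0}

```text
time: 9.07
eef_pos: [0.4754, 0.0477, 0.1072]
orientation: [0.761, 0.649, 0.001, 0.001]
wrist_force: [-3.4, 2.1, 20.7]
grip_width: 0.0444
```

```bash
python3 - <<'E'
from h import *
s=bot.get_state();q=s['orientation'];print(s['time'],s['eef_pos'],np.degrees(2*np.arctan2(q[1],q[0])),s['wrist_force'],s['ft_torque'])
c=cam('wrist'); f=c['frame']
cv2.imwrite('pics/t1.png',cv2.cvtColor(cv2.resize(f[60:340,120:400],(600,600),interpolation=cv2.INTER_CUBIC),cv2.COLOR_RGB2BGR))
E
```

```text
9.075 [0.47538252 0.04774017 0.10717579] 80.86777805841635 [-3.39756541  2.10703133 20.72657214] [0.29519562 0.79516909 0.09488893]
```

View pics/t1.png

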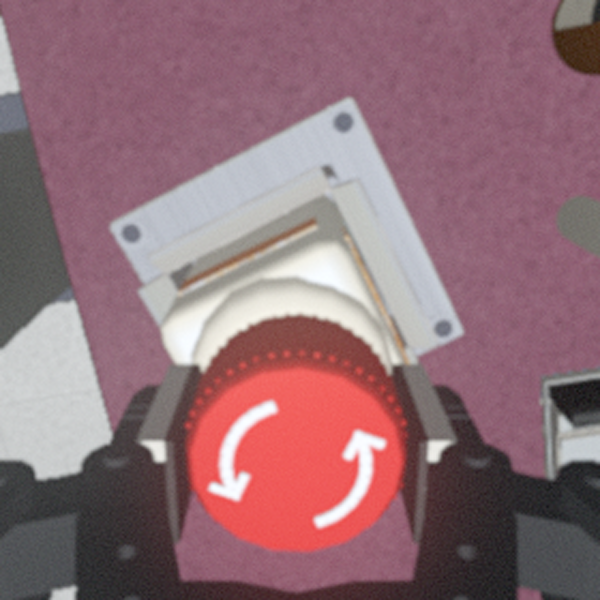

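The cap's arrows kept their place in the gripper while the bottle and holder turned about 60° relative to it, so the cap turned fully and the bottle stayed home. Now I lift it gently.

Emit:
carry_out:
  series:
    - {"dx": 0,"dy": 0,"dz": -3,"gripper": 1,"spin": 0}
    - {"dx": 0,"dy": 0,"dz": -4,"gripper": 1,"spin": 0}
    - {"dx": 0,"dy": 0,"dz": -5,"gripper": 1,"spin": 0}
    - {"dx": 0,"dy": 0,"dz": -5,"gripper": 1,"spin": 0}
    - {"dx": 0,"dy": 0,"dz": 0,"gripper": 1,"spin": 0}

```text
time: 9.75
eef_pos: [0.4746, 0.0468, 0.123]
orientation: [0.762, 0.647, 0.0, 0.0]
wrist_force: [-0.9, 0.3, -0.1]
grip_width: 0.0445
```

The force is about zero, so the bottle is not being carried. Continuing up.

Emit:
carry_out:
  series:
    - {"dx": 0,"dy": 0,"dz": -8,"gripper": 1,"spin": 0}
    - {"dx": 0,"dy": 0,"dz": -12,"gripper": 1,"spin": 0}
    - {"dx": 0,"dy": 0,"dz": -14,"gripper": 1,"spin": 0}
    - {"dx": 0,"dy": 0,"dz": -12,"gripper": 1,"spin": 0}
    - {"dx": 0,"dy": 0,"dz": -6,"gripper": 1,"spin": 0}
    - {"dx": 0,"dy": 0,"dz": 0,"gripper": 1,"spin": 0}
    - {"dx": 0,"dy": 0,"dz": 0,"gripper": 1,"spin": 0}

```text
time: 10.62
eef_pos: [0.4743, 0.0469, 0.1745]
orientation: [0.762, 0.648, -0.0, -0.0]
wrist_force: [0.4, 0.5, -1.1]
grip_width: 0.0446
```

```bash
python3 - <<'E'
from h import *
s=bot.get_state();print(s['time'],s['eef_pos'],s['wrist_force'],s['grip_width'],np.abs(s['joint_vel']).max())
cw=cam('wrist'); cs=cam('scene')
f=cv2.resize(cw['frame'][60:340,120:400],(400,400),interpolation=cv2.INTER_CUBIC)
g=cv2.resize(cs['frame'][180:290,175:260],(309,400),interpolation=cv2.INTER_CUBIC)
cv2.imwrite('pics/e1.png',cv2.cvtColor(np.hstack([f,g]),cv2.COLOR_RGB2BGR))
E
```

```text
10.625 [0.47426377 0.04690174 0.17452962] [ 0.3857022   0.4627214  -1.13952066] 0.04460924864039467 0.005359792168623153
```

View pics/e1.png

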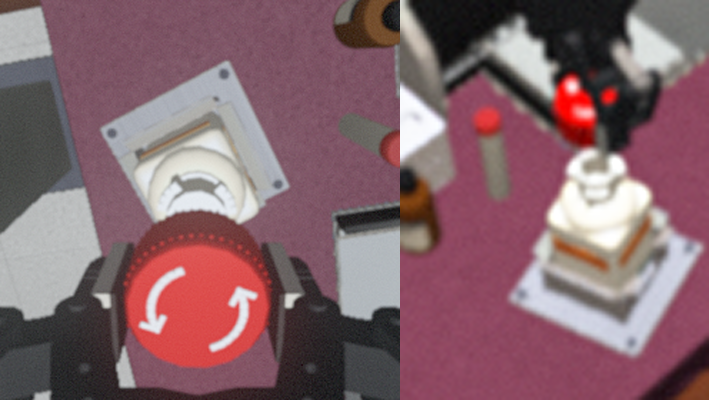

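The bottle is open and home in the holder, and the cap is held level above the mouth with clear air between. Handing in.

```bash
python3 -c "
from station import bot
print(bot.job_done())"
```

```text
the job is handed in; nothing more can be done
None
```

I handed the job in at 10.6 s with the bottle in its holder and the cap held clear above the open mouth. No verdict was reported.

**What I did:**
- I lifted the bottle by its locked cap and lowered it into the holder. It met the floor at the expected height, a tool height of 0.113 m.
- I pushed the cap down about 6 mm to its end stop, at about 21 N, and turned it 60° anticlockwise.
- I lifted the cap. The wrist force stayed near zero, so the bottle was not carried up with it.

**Last checks:**
- **Cap:** the final pictures show it level in the gripper over the mouth. Its lower rim is about 45 mm above the mouth, worked out from the tool height. The grip width was steady at 44.6 mm and the arm was at rest.
- **Bottle:** it is upright in the pocket with its mouth open.
- **Bystanders:** the oil dropper and the vial look unmoved in the final pictures. The other three were not in view at the end, but the tool passed well clear of them.

**Disagreements:**
- My first move call was refused because each row needs all five keys. Nothing moved, but it cost one wasted picture.
- The bottle hung with a slight tilt of about 0.03 rad before insertion. It went in without any noticeable side force.

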